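Move the spice jars to the new rack in order

TASK

Move the four spice jars from the wooden tray into the black rack, one upright in each pocket, keeping their order: the jar that is leftmost in the tray as seen from the robot (left is the robot's own left, +y) goes into the pocket beside the white knob, the next one into the next pocket, and so on, so that the rightmost jar ends beside the black knob. Set each jar down gently, without tipping it or dropping it from the air, and let go of all of them.

Things in the scene. Friction and masses are not known exactly. Their poses are not given: they have to be found in the camera images.
- jar_red: spice jar with a red cap (brick-red spice seen through the glass): an upright cylinder 42 mm in diameter all the way up and 92 mm tall (the cap is the top 27 mm), about 0.15 kg, loose. Origin: centre of its underside; z up. It starts centred on the mat of its own colour.
- jar_yellow: spice jar with a yellow cap (yellow spice seen through the glass): an upright cylinder 42 mm in diameter all the way up and 92 mm tall (the cap is the top 27 mm), about 0.15 kg, loose. Origin: centre of its underside; z up. It starts centred on the mat of its own colour.
- jar_green: spice jar with a green cap (green herbs seen through the glass): an upright cylinder 42 mm in diameter all the way up and 92 mm tall (the cap is the top 27 mm), about 0.15 kg, loose. Origin: centre of its underside; z up. It starts centred on the mat of its own colour.
- jar_blue: spice jar with a blue cap (black peppercorns seen through the glass): an upright cylinder 42 mm in diameter all the way up and 92 mm tall (the cap is the top 27 mm), about 0.15 kg, loose. Origin: centre of its underside; z up. It starts centred on the mat of its own colour.
- mat_red: red square mat, 60 x 60 x 5 mm, fixed in the wooden tray under the red-capped jar at the start. The four mats lie in a row, 66 mm apart, colours in any order; the row runs along each mat's y axis (+y to the robot's left, within 15 degrees). Origin: centre of its underside, 8 mm above the table; a jar's underside on it is 13 mm up.
- mat_yellow: yellow square mat, 60 x 60 x 5 mm, fixed in the wooden tray under the yellow-capped jar at the start. The four mats lie in a row, 66 mm apart, colours in any order; the row runs along each mat's y axis (+y to the robot's left, within 15 degrees). Origin: centre of its underside, 8 mm above the table; a jar's underside on it is 13 mm up.
- mat_green: green square mat, 60 x 60 x 5 mm, fixed in the wooden tray under the green-capped jar at the start. The four mats lie in a row, 66 mm apart, colours in any order; the row runs along each mat's y axis (+y to the robot's left, within 15 degrees). Origin: centre of its underside, 8 mm above the table; a jar's underside on it is 13 mm up.
- mat_blue: blue square mat, 60 x 60 x 5 mm, fixed in the wooden tray under the blue-capped jar at the start. The four mats lie in a row, 66 mm apart, colours in any order; the row runs along each mat's y axis (+y to the robot's left, within 15 degrees). Origin: centre of its underside, 8 mm above the table; a jar's underside on it is 13 mm up.
- new_rack: black rack, fixed on the table at the left or right: base 72 (x) x 320 (y) x 6 mm, four open square pockets in a row along y, 60 x 60 mm inside, walls 6 mm thick, their tops 16 mm above the table, its grey floor 6 mm above it. Origin: centre of its underside, at table height. Pocket centres: x = 0, y = -99, -33, +33, +99 mm in its frame. One end has a white knob, the other a black one.
- white_knob: white ball knob, 26 mm in diameter, top 44 mm above the table, fixed on one end of the black rack, 149 mm from its centre along its y axis (at the + or - end, it varies). Origin: foot of the knob, 6 mm above the table. The pocket beside it is centred 50 mm away, the next ones 116, 182 and 248 mm.

How it is judged:
By the outcome, as a careful person would: the job done as asked, in the order asked, and still so for the second after the job is handed in, with the robot touching nothing.
It also fails if it takes over 112 s, if anything falls off the work surface, if the arm or the gripper's body presses on something with over 40 N, if the wrist force passes 120 N, or if a joint passes its speed limit or range.

ROBOT

A 6-joint arm with a two-finger parallel gripper is mounted at the origin on the work surface. World frame = base frame: x ahead of the robot, y to its left, z up, the work surface at z = 0. Lengths are in m, angles in rad, forces in N, time in s.
With the tool pointing down it reaches from about 0.35 to 0.85 m from the base axis. Payload 8.1 kg.
Tool frame: the origin (TCP) lies on the centre line of the jaws, within the pads' length; the fingertips stand 17 mm ahead of it and the grasp point (between the pads) lies 2 mm behind it; z points along the fingers, y is the line along which they close (so a half turn about z gives the same grasp; the last joint's range is limited). The gripper opens to 93 mm and grips with 3 to 60 N. Pads are 15 mm wide; open, the fingers measure 128 mm over their backs; the gripper's body (75 mm by 188 mm) begins 65 mm behind the grasp point.
Start: joints at [1.026, 0.13, 1.488, -0, 1.523, -0.085], TCP at [0.266, 0.538, 0.236] pointing down, gripper open.
Joint ranges: [-2.96, 2.96], [-0.89, 2.26], [0.02, 2.5], [-1.34, 4.48], [0, 2.73], [-2.66, 2.66]. Speed limits (rad/s): [2.39, 2.39, 2.79, 3.14, 3.14, 3.14].

INTERFACE

Orientations are given as a rotation vector (axis times angle).
In Python, from plant import robot, optics, close_job, models gives the robot as it stands.
- The arm moves only by the shell command python3 -m inch 'ROWS' [OPENING] [FORCE]. ROWS is a JSON object of lists of equal length, an entry for each row: "travel": the shift along the tool's x, y, z in m, a list of three; "spin": the turn about the tool's z in rad. In form: {"travel": [[x, y, z], ...], "spin": [spin, ...]}. A call has 1 to 10 rows; each row is the pose to reach, as a shift and turn from the pose commanded when the call began, along the tool's axes at that moment; what a row does not reach only later rows make up. A row lasts 1/12 s, in which the tool goes at most 41.7 mm and 7.16 degrees, less where a joint would pass 70% of its speed; a pose out of reach is approached as far as the arm can. A call with a gripper value outside its range is refused whole. OPENING is the closure, from 0 (fully open) to 1 (shut), set as the call begins (- or left out, the last holds). The fingers move at their own pace and stop on an object; FORCE is the grip in N (left out, the last holds). Time passes only in rows, so rows that repeat a pose let the fingers close. It gives the time, the measured TCP pose, the force, the opening and the grip force at its end, in the units of the state.
- robot.read_state(): the state, without advancing time (a new reading comes with each control period).
- optics.read_camera(name): name is "scene" or "top" or "wrist"; returns (picture, depth): 384x512x3 uint8, red, green, blue; 384x512 float32, m along the optical axis (not along the pixel's ray), 0 where there is no reading.
- optics.camera_info(name): a dict with "camera_matrix" (3x3 intrinsics, pixels), "dist" ([k1, k2, p1, p2, k3] as OpenCV has them; the pictures are not rectified), "view" (4x4, takes a point from world to camera coordinates). Camera axes: x right, y down, z forward; pixel columns grow to the right and rows downward; lengths in m; the calibration is good to about 2 mm. A picture is of the moment at which its call begins: read the wrist's pose just before it. camera_info takes no time and is no camera call; for the wrist camera it gives the pose at the moment of the call.
- close_job(): hands the job in; it is judged then, once.
Trained networks look in the newest picture that a camera, given by its name, has taken for a name from the list of things; names that differ only in an ending like _2 or _b are one class to them, and where a whole thing is asked for, a point or a joint stands for the part that bears it (a point fixed in the world has none). Each returns a list of dicts, best first, with "p" (0 to 1); they miss things now and then, are a little off and sometimes report something else, mostly with a low value. They report only what shows in the picture. A call takes as long as a camera call.
- models.look_for(camera, name): "centre" ([x, y, z] in m, in world coordinates, good to about 4 mm: the middle of the surface that is visible of it).
- models.masks_of(camera, name): "region" (384x512 bool, what is visible of it).
The state is a dict: "t": time; "q": joint angles; "dq": joint speeds; "joint_torque": joint torques, N m; "tool_pos": TCP position; "orientation": TCP orientation; "force": force on the tool from outside, world axes, zero at the start; "wrist_torque": the same for the moment, N m; "opening": finger opening in m; "gripper_force": force on a finger pad.
Only numpy, scipy, OpenCV 4.12 (cv2) and the standard library are available. Lean on these libraries where they do the work, as an engineer would, in place of code of your own. Each camera call takes 0.05 s, during which the arm holds its last target. There are 200 camera calls.

## Working session

There is one attempt and no reset: what is moved stays moved. The work goes in short steps, Python scripts to look and compute and a shell command to move; the robot and the scene stay as the last step left them, time stands still between calls to the robot, and variables do not carry over. Pictures are saved under pics/ and viewed, at most 14 in all, crops included, and the job is handed in when it is done.

```bash
ls; mkdir -p pics; python3 - <<'E'
from plant import robot, optics
import cv2
print(robot.read_state())
for c in ["scene","top"]:
    p,d=optics.read_camera(c); cv2.imwrite(f"pics/{c}0.png",p[:,:,::-1])
    print(c,optics.camera_info(c))
E
```

```text
pics
{'t': 0.0, 'q': array([ 1.02558421e+00,  1.31149335e-01,  1.48927399e+00, -2.18558998e-06,
        1.52295803e+00, -8.53957265e-02]), 'dq': array([-2.14815901e-03, -6.60442881e-05,  2.09163158e-03, -2.12518660e-04,
        2.33355812e-03,  2.14656336e-04]), 'joint_torque': array([ 1.96187262e-03, -5.59823799e+01, -4.91782951e+01,  7.67349545e-02,
        3.50857351e-02, -1.22541460e-04]), 'tool_pos': array([0.26597636, 0.53724237, 0.23459737]), 'orientation': array([-7.15805335e-01, -3.05838979e+00,  2.67176833e-03]), 'force': array([-0.03280687,  0.67670568,  0.0275514 ]), 'wrist_torque': array([-0.04461528,  0.02870814,  0.03759421]), 'gripper_force': 0.0, 'opening': 0.0930066875224477}
scene {'camera_matrix': array([[370.7132787 ,   0.        , 246.30207819],
       [  0.        , 370.7132787 , 188.35826484],
       [  0.        ,   0.        ,   1.        ]]), 'dist': array([0.02607779, 0.        , 0.        , 0.        , 0.        ]), 'view': array([[ 0.01210048,  0.99981492, -0.01495682, -0.02629734],
       [ 0.54626601, -0.01913836, -0.83739308, -0.25062554],
       [-0.83752434,  0.00196246, -0.54639649,  1.29040378],
       [ 0.        ,  0.        ,  0.        ,  1.        ]])}
top {'camera_matrix': array([[439.08673544,   0.        , 258.04388048],
       [  0.        , 439.08673544, 190.91145153],
       [  0.        ,   0.        ,   1.        ]]), 'dist': array([-0.08799134,  0.        ,  0.        ,  0.        ,  0.        ]), 'view': array([[-0.00328181, -0.99999153,  0.00248532,  0.01616642],
       [-0.99007221,  0.00289999, -0.14052973,  0.55143508],
       [ 0.14052133, -0.00292184, -0.99007334,  0.9936075 ],
       [ 0.        ,  0.        ,  0.        ,  1.        ]])}
```

View pics/top0.png

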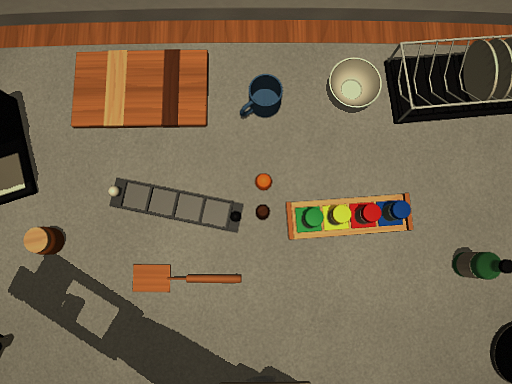

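View pics/scene0.png

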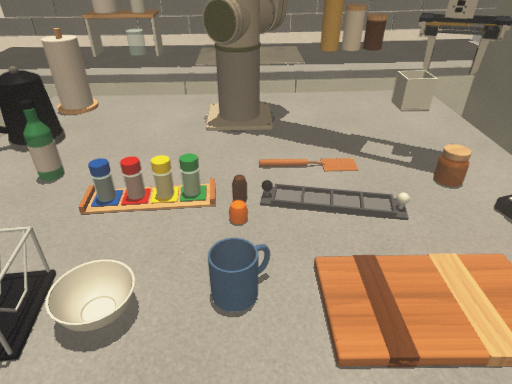

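Top view: tray at right (caps at about (312,217) green, (341,213) yellow, (371,211) red, (400,208) blue). The rack is at left, with the white knob at (113,191) and the black knob at (236,215). The order from the left is green, yellow, red, blue, and two small shakers stand between tray and rack. The scene view agrees.

```bash
cat > h.py <<'E'
import numpy as np, cv2
from scipy.spatial.transform import Rotation as R
from plant import robot, optics, models
def world(cam,p,d,info=None):
    "per-pixel world points"
    i=info or optics.camera_info(cam); h,w=d.shape
    uv=np.stack(np.meshgrid(np.arange(w),np.arange(h)),-1).reshape(-1,1,2).astype(float)
    n=cv2.undistortPoints(uv,i["camera_matrix"],np.array(i["dist"])).reshape(h,w,2)
    c=np.dstack([n*d[...,None],d]); V=i["view"]
    return (c-V[:3,3])@V[:3,:3]
def circ(pts):
    "least squares circle of given points' outline"
    (c,r)=cv2.minEnclosingCircle((pts[:,:2]*1000).astype(np.float32)); return np.array(c)/1000,r
def go(target_xy,yaw_dir,z):
    "shift in tool axes & spin to bring TCP to xyz with tool y along +-yaw_dir"
    s=robot.read_state(); M=R.from_rotvec(s["orientation"]).as_matrix()
    t=np.r_[target_xy,z]-s["tool_pos"]; y=M.T@np.r_[yaw_dir,0]
    a=np.arctan2(-y[0],y[1]); a=(a+np.pi/2)%np.pi-np.pi/2
    return (M.T@t).round(4), round(float(a),3)
E
python3 - <<'E'
from h import *
np.set_printoptions(precision=4,suppress=True)
p,d=optics.read_camera("top"); W=world("top",p,d)
jc={}
for n in ["green","yellow","red","blue"]:
    r=models.masks_of("top","jar_"+n)[0]; m=r["region"]&(W[...,2]>.097)&(d>0)
    P=W[m]; c,rad=circ(P); jc[n]=c
    print(n,r["p"],m.sum(),P.mean(0),c,rad, P[:,2].max())
r=models.masks_of("top","new_rack")[0]; m=r["region"]&(d>0)
P=W[m];print("rack",r["p"],m.sum(),P.mean(0),P[:,2].min(),P[:,2].max())
rect=cv2.minAreaRect((P[P[:,2]<.025][:,:2]*1000).astype(np.float32));print(rect)
print(cv2.boxPoints(rect))
r=models.look_for("top","white_knob");print(r[:2])
for y,x in [(191,113),(215,236),(181,263),(212,262)]: print(W[y,x])
print("row",np.array([jc[k] for k in jc]))
for n in ["green","blue"]: print(n, [x for x in models.masks_of("top","mat_"+n)[:1]][0]["p"])
E
```

```text
green 0.92 281 [ 0.4852 -0.1054  0.1053] [ 0.4854 -0.1063] 20.758153915405273 0.1094383907145584
yellow 0.68 289 [ 0.4924 -0.1673  0.1052] [ 0.4924 -0.168 ] 20.843521118164062 0.11023301253049593
red 0.61 291 [ 0.4943 -0.2348  0.1051] [ 0.4948 -0.2355] 21.22222137451172 0.10929888288598352
blue 0.91 282 [ 0.501  -0.3001  0.1049] [ 0.5014 -0.3009] 20.952007293701172 0.10854115237233952
rack 0.82 3649 [0.5242 0.2119 0.0095] -0.003356651188456103 0.02301868503045522
((526.0502319335938, 213.6363525390625), (319.2918701171875, 75.5980453491211), 78.30713653564453)
[[456.6809  64.9639]
 [530.7101  49.6428]
 [595.4196 362.3088]
 [521.3903 377.6299]]
[{'centre': [0.5534, 0.3516, 0.0415], 'p': 0.6}]
[0.5512 0.3561 0.0464]
[0.4945 0.0659 0.0429]
[0.5733 0.0028 0.0496]
[0.4991 0.0057 0.0667]
row [[ 0.4854 -0.1063]
 [ 0.4924 -0.168 ]
 [ 0.4948 -0.2355]
 [ 0.5014 -0.3009]]
green 0.5
blue 0.53
```

Everything agrees with the given sizes: caps at z 0.105, diameter 42 mm, spacing 66 mm, rack length 319 mm, knobs 296 mm apart. First I go above the green jar.

```bash
cat >> h.py <<'E'
J=dict(zip(["green","yellow","red","blue"],[np.array([.4935,-.2027])+k*np.array([-.077,.997]) for k in (.099,.033,-.033,-.099)]))
PK=dict(zip(["green","yellow","red","blue"],[np.array([.5245,.212])+k*np.array([.198,.980]) for k in (.099,.033,-.033,-.099)]))
DJ=[.997,.077]; DP=[.980,-.198]
E
python3 -c "
from h import *
print(J,PK); print(go(J['green'],DJ,.20)); s=robot.read_state();print(s['tool_pos'])"
```

```text
{'green': array([ 0.485877, -0.103997]), 'yellow': array([ 0.490959, -0.169799]), 'red': array([ 0.496041, -0.235601]), 'blue': array([ 0.501123, -0.301403])} {'green': array([0.544102, 0.30902 ]), 'yellow': array([0.531034, 0.24434 ]), 'red': array([0.517966, 0.17966 ]), 'blue': array([0.504898, 0.11498 ])}
(array([-0.4816, -0.4776,  0.0356]), 1.034)
[0.2662409  0.53771816 0.23564356]
```

```bash
python3 -m inch '{"travel":[[-0.02,-0.02,0],[-0.05,-0.05,0],[-0.075,-0.075,0],[-0.1,-0.1,0],[-0.125,-0.125,0],[-0.15,-0.15,0.01],[-0.175,-0.175,0.01],[-0.2,-0.2,0.01],[-0.225,-0.225,0.01],[-0.24,-0.24,0.01]],"spin":[0.06,0.17,0.28,0.4,0.52,0.64,0.76,0.88,0.98,1.034]}'
python3 -c "
from h import *
print(go(J['green'],DJ,.20)); print(robot.read_state()['q'])"
```

```text
t: 1.38
tool_pos: [0.3755, 0.2134, 0.2258]
orientation: [2.142, 2.297, 0.0]
force: [-0.6, -0.0, -0.5]
opening: 0.0932
gripper_force: 0.0
(array([-0.3244,  0.0879,  0.0261]), -0.007)
[ 3.98849985e-01 -3.37957881e-01  1.94210365e+00 -9.32082736e-04
  1.53681923e+00  3.28875137e-01]
```

```bash
python3 -m inch '{"travel":[[-0.03,0.01,0],[-0.07,0.02,0],[-0.11,0.03,0],[-0.15,0.04,0.005],[-0.19,0.05,0.01],[-0.23,0.06,0.015],[-0.265,0.07,0.02],[-0.295,0.08,0.026],[-0.315,0.086,0.026],[-0.324,0.088,0.026]],"spin":[0,0,0,0,0,0,0,0,0,-0.007]}'
python3 -m inch '{"travel":[[0,0,0],[0,0,0],[0,0,0]],"spin":[0,0,0]}'
python3 - <<'E'
from h import *
print(go(J['green'],DJ,.078)); print(robot.read_state()['q'],robot.read_state()['tool_pos'])
i=optics.camera_info("wrist"); p,d=optics.read_camera("wrist"); cv2.imwrite("pics/w1.png",p[:,:,::-1])
W=world("wrist",p,d,i); m=(W[...,2]>.095)&(W[...,2]<.115)&(d>0)&(W[...,0]>.4)
n,l,st,c=cv2.connectedComponentsWithStats(m.astype(np.uint8))
for k in range(1,n):
    if st[k,4]>300: print(st[k], *circ(W[l==k]))
E
```

```text
t: 2.22
tool_pos: [0.4878, -0.1028, 0.1992]
orientation: [-2.129, -2.31, 0.001]
force: [-0.4, 0.4, 1.1]
opening: 0.0928
gripper_force: 0.0
t: 2.47
tool_pos: [0.4873, -0.099, 0.1999]
orientation: [-2.125, -2.314, -0.001]
force: [0.1, 0.7, -0.2]
opening: 0.0931
gripper_force: 0.0
(array([-0.0049, -0.0019,  0.1219]), 0.008)
[-3.03828553e-01 -1.31231488e-01  1.81522246e+00  4.28354407e-04
  1.45756168e+00 -3.88740991e-01] [ 0.48732561 -0.09897579  0.19985531]
[ 231  182   46   46 1627] [ 0.48542044 -0.10984167] 20.976858139038086
[ 234  243   43   42 1372] [ 0.49273532 -0.17059285] 21.069364547729492
[234 324  38  13 365] [ 0.4956698  -0.24288536] 19.420286178588867
```

View pics/w1.png

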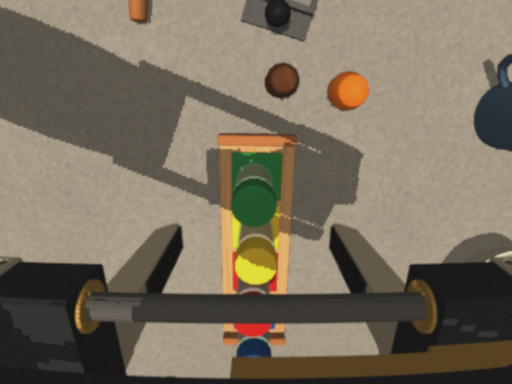

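The wrist view shows the green cap at (254,205), nearly under the jaws, with the tray's row running straight down the picture. Measured green is (0.4855, -0.107), so I shift about 8 mm along -y and descend.

```bash
python3 -m inch '{"travel":[[-0.004,-0.001,0.005],[-0.008,-0.002,0.02],[-0.008,-0.002,0.04],[-0.008,-0.002,0.06],[-0.008,-0.002,0.08],[-0.008,-0.002,0.1],[-0.008,-0.002,0.115],[-0.008,-0.002,0.122],[-0.008,-0.002,0.122]],"spin":[0.008,0.008,0.008,0.008,0.008,0.008,0.008,0.008,0.008]}'
python3 -m inch '{"travel":[[0,0,0],[0,0,0],[0,0,0],[0,0,0],[0,0,0],[0,0,0],[0,0,0],[0,0,0]],"spin":[0,0,0,0,0,0,0,0]}' 0.7 20
```

```text
t: 3.27
tool_pos: [0.4846, -0.1073, 0.0756]
orientation: [-2.132, -2.303, 0.002]
force: [-1.0, -0.6, -0.2]
opening: 0.0933
gripper_force: 0.0
t: 3.93
tool_pos: [0.4862, -0.1083, 0.0777]
orientation: [2.135, 2.304, 0.0]
force: [0.3, 0.4, 0.2]
opening: 0.0441
gripper_force: 0.0
```

```bash
python3 -m inch '{"travel":[[0,0,0],[0,0,0],[0,0,0],[0,0,-0.01],[0,0,-0.03],[0,0,-0.06],[0,0,-0.09],[0,0,-0.11],[0,0,-0.12],[0,0,-0.12]],"spin":[0,0,0,0,0,0,0,0,0,0]}'
python3 -c "
from h import *
print(go(PK['green'],DP,.198)); print(robot.read_state()['q'])"
```

```text
t: 4.77
tool_pos: [0.4876, -0.1088, 0.2008]
orientation: [2.132, 2.301, 0.003]
force: [1.1, -0.6, -2.4]
opening: 0.0414
gripper_force: 20.0
(array([0.4123, 0.088 , 0.0024]), 0.275)
[-3.22098089e-01 -1.30092515e-01  1.81251497e+00  5.39505444e-06
  1.45425460e+00 -3.98152450e-01]
```

```bash
python3 -m inch '{"travel":[[0.015,0.003,0],[0.045,0.01,0],[0.08,0.018,0],[0.115,0.025,0],[0.15,0.032,0],[0.185,0.04,0],[0.22,0.047,0],[0.255,0.055,0],[0.29,0.062,0],[0.325,0.07,0]],"spin":[0,0.02,0.05,0.08,0.11,0.14,0.17,0.2,0.23,0.25]}'
python3 -m inch '{"travel":[[0.025,0.005,0],[0.045,0.009,0],[0.06,0.012,0],[0.07,0.014,0],[0.07,0.014,0],[0.07,0.014,0]],"spin":[0.01,0.025,0.025,0.025,0.025,0.025]}'
python3 - <<'E'
from h import *
i=optics.camera_info("wrist"); p,d=optics.read_camera("wrist"); cv2.imwrite("pics/w2.png",p[:,:,::-1])
print(go(PK['green'],DP,.071)); print(robot.read_state()['q'])
p,d=optics.read_camera("top");cv2.imwrite("pics/t2.png",cv2.resize(p[130:280,60:260,::-1],None,fx=3,fy=3))
E
```

```text
t: 5.6
tool_pos: [0.5299, 0.2226, 0.1951]
orientation: [-2.407, -2.017, 0.005]
force: [0.9, -0.5, -2.0]
opening: 0.0413
gripper_force: 20.0
t: 6.1
tool_pos: [0.5565, 0.2872, 0.196]
orientation: [-2.43, -1.99, 0.004]
force: [0.8, -0.3, -2.9]
opening: 0.0419
gripper_force: 20.0
(array([ 0.0196, -0.0165,  0.1255]), 0.0)
[ 3.93994857e-01  2.22153822e-01  1.45721532e+00 -3.77374545e-04
  1.46428909e+00  5.93135545e-01]
```

View pics/w2.png

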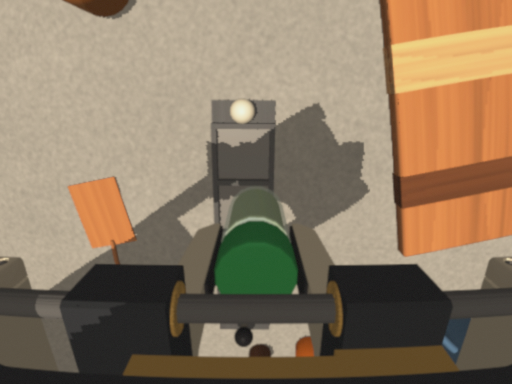

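The held jar (cap at (256,260)) hangs over the rack. The pocket beside the white knob is in view at (244,153), so I check its position with this camera.

```bash
python3 - <<'E'
from h import *
i=optics.camera_info("wrist"); p,d=optics.read_camera("wrist"); W=world("wrist",p,d,i)
for u,v in [(218,126),(271,126),(218,180),(272,180),(244,153),(242,106)]: print(u,v,W[v,u].round(4))
P=W[130:177,222:267].reshape(-1,3); print(P.mean(0),P[:,2].std(), PK['green'])
r=[x for x in models.look_for("wrist","white_knob")];print(r[:1])
E
```

```text
218 126 [0.5735 0.3681 0.3452]
271 126 [0.5834 0.3339 0.0148]
218 180 [0.5108 0.2848 0.0149]
272 180 [0.573  0.272  0.0145]
244 153 [0.5469 0.3086 0.0067]
242 106 [0.5577 0.362  0.0411]
[0.54692283 0.30855091 0.00730781] 0.023301483912258343 [0.544102 0.30902 ]
[{'centre': [0.5548, 0.3613, 0.0425], 'p': 0.65}]
```

```bash
python3 -m inch '{"travel":[[0.01,-0.006,0],[0.02,-0.013,0],[0.02,-0.015,0.02],[0.02,-0.015,0.045],[0.02,-0.015,0.07],[0.02,-0.015,0.09],[0.02,-0.015,0.105],[0.02,-0.015,0.114],[0.02,-0.015,0.118],[0.02,-0.015,0.12]],"spin":[0,0,0,0,0,0,0,0,0,0]}'
python3 -m inch '{"travel":[[0,0,0],[0,0,0.001],[0,0,0.002],[0,0,0.003]],"spin":[0,0,0,0]}'
python3 -c "
from h import *
print(go(PK['green'],DP,.071)); print(robot.read_state()['tool_pos'],robot.read_state()['force'])"
```

```text
t: 7.13
tool_pos: [0.546, 0.3107, 0.0774]
orientation: [-2.431, -1.99, 0.001]
force: [0.4, 0.5, -3.4]
opening: 0.0418
gripper_force: 20.0
t: 7.47
tool_pos: [0.5471, 0.3105, 0.0757]
orientation: [2.431, 1.989, 0.003]
force: [0.1, 0.2, -1.4]
opening: 0.0418
gripper_force: 20.0
(array([-0.002 , -0.0027,  0.0047]), 0.0)
[0.54710248 0.3104869  0.07569067] [ 0.14052682  0.17709142 -1.39972319]
```

```bash
python3 -m inch '{"travel":[[0,0,0.001],[0,0,0.002],[0,0,0.002],[0,0,0.002]],"spin":[0,0,0,0]}'
python3 -m inch '{"travel":[[0,0,0.001],[0,0,0.0015],[0,0,0.0015],[0,0,0.0015]],"spin":[0,0,0,0]}'
python3 -m inch '{"travel":[[0,0,0.001],[0,0,0.0015],[0,0,0.0015],[0,0,0.0015]],"spin":[0,0,0,0]}'
```

```text
t: 7.8
tool_pos: [0.5464, 0.3101, 0.0725]
orientation: [-2.431, -1.99, 0.0]
force: [-0.8, 0.8, -2.2]
opening: 0.0413
gripper_force: 20.0
t: 8.13
tool_pos: [0.5464, 0.3102, 0.0711]
orientation: [-2.431, -1.99, 0.0]
force: [0.0, 0.1, -1.3]
opening: 0.042
gripper_force: 20.0
t: 8.47
tool_pos: [0.5466, 0.3103, 0.0707]
orientation: [2.431, 1.99, 0.001]
force: [-3.1, -2.2, 5.7]
opening: 0.0415
gripper_force: 20.0
```

Contact felt (+6 N) at the expected height. I release, lift straight up and head back.

```bash
python3 -m inch '{"travel":[[0,0,0],[0,0,0],[0,0,0],[0,0,0],[0,0,0],[0,0,0],[0,0,-0.01],[0,0,-0.035],[0,0,-0.07],[0,0,-0.105]],"spin":[0,0,0,0,0,0,0,0,0,0]}' 0
python3 -c "
from h import *
print(go(J['yellow']+[.001,0],DJ,.198)); print(robot.read_state()['tool_pos'])"
```

```text
t: 9.3
tool_pos: [0.5455, 0.3097, 0.1753]
orientation: [-2.431, -1.989, 0.004]
force: [0.4, -0.2, 0.1]
opening: 0.0927
gripper_force: 0.0
(array([-0.4807,  0.0423, -0.0221]), -0.276)
[0.54550432 0.30972194 0.17530982]
```

```bash
python3 -m inch '{"travel":[[-0.015,0,-0.015],[-0.05,0.004,-0.02],[-0.09,0.008,-0.02],[-0.13,0.012,-0.02],[-0.17,0.016,-0.02],[-0.21,0.02,-0.02],[-0.25,0.024,-0.02],[-0.29,0.028,-0.02],[-0.33,0.03,-0.02],[-0.37,0.033,-0.02]],"spin":[0,-0.03,-0.06,-0.1,-0.14,-0.18,-0.22,-0.26,-0.276,-0.276]}'
python3 -c "
from h import *
print(go(J['yellow']+[.001,0],DJ,.198)); print(robot.read_state()['tool_pos'])"
```

```text
t: 10.13
tool_pos: [0.5051, -0.0608, 0.1957]
orientation: [2.132, 2.306, 0.001]
force: [0.7, -0.9, -0.5]
opening: 0.0929
gripper_force: 0.0
(array([-0.1076, -0.0217, -0.0022]), 0.001)
[ 0.50513973 -0.06083359  0.19574935]
```

```bash
python3 -m inch '{"travel":[[-0.03,-0.006,0],[-0.06,-0.012,0],[-0.085,-0.017,0],[-0.1,-0.022,0],[-0.106,-0.022,0],[-0.106,-0.022,0],[-0.106,-0.022,0],[-0.106,-0.022,0]],"spin":[0,0,0,0,0,0,0,0]}'
python3 - <<'E'
from h import *
i=optics.camera_info("wrist"); p,d=optics.read_camera("wrist")
print(go(J['yellow']+[.001,0],DJ,.078),robot.read_state()['tool_pos'])
for cam in ["wrist","top"]:
    p,d=optics.read_camera(cam);W=world(cam,p,d); m=(W[...,2]>.098)&(W[...,2]<.112)&(W[...,1]<0)&(W[...,0]>.44)&(W[...,0]<.56)&(d>0)
    n,l,st,c=cv2.connectedComponentsWithStats(m.astype(np.uint8))
    for k in range(1,n):
        if st[k,4]>200: print(cam,st[k], *circ(W[l==k]))
E
```

```text
t: 10.8
tool_pos: [0.4922, -0.1653, 0.1948]
orientation: [-2.133, -2.306, -0.001]
force: [-0.4, 0.2, -0.4]
opening: 0.0931
gripper_force: 0.0
(array([-0.0046, -0.0006,  0.1167]), 0.001) [ 0.4921511  -0.16524145  0.19474423]
wrist [ 233  180   47   45 1671] [ 0.49274295 -0.17131506] 20.903776168823242
wrist [ 232  248   43   40 1358] [ 0.49467404 -0.23759703] 20.981142044067383
wrist [236 324  39  17 535] [ 0.50185751 -0.30610205] 19.883642196655273
```

```bash
python3 -m inch '{"travel":[[-0.004,0,0.005],[-0.005,0,0.02],[-0.005,0,0.04],[-0.005,0,0.06],[-0.005,0,0.08],[-0.005,0,0.1],[-0.005,0,0.112],[-0.005,0,0.117],[-0.005,0,0.117],[-0.005,0,0.117]],"spin":[0,0,0,0,0,0,0,0,0,0]}'
python3 -m inch '{"travel":[[0,0,0],[0,0,0],[0,0,0],[0,0,0],[0,0,0],[0,0,0],[0,0,0],[0,0,0],[0,0,0],[0,0,0]],"spin":[0,0,0,0,0,0,0,0,0,0]}' 0.7 20
python3 -m inch '{"travel":[[0,0,0],[0,0,-0.01],[0,0,-0.03],[0,0,-0.06],[0,0,-0.09],[0,0,-0.11],[0,0,-0.12],[0,0,-0.12]],"spin":[0,0,0,0,0,0,0,0]}'
python3 -c "
from h import *
print(go(PK['yellow'],DP,.198)); print(robot.read_state()['q'])"
```

```text
t: 11.78
tool_pos: [0.4926, -0.1715, 0.0782]
orientation: [2.134, 2.305, 0.0]
force: [0.1, -0.4, 0.5]
opening: 0.0931
gripper_force: 0.0
t: 12.62
tool_pos: [0.4923, -0.1714, 0.0777]
orientation: [2.134, 2.305, 0.0]
force: [-0.2, 0.4, -0.5]
opening: 0.0417
gripper_force: 20.0
t: 13.28
tool_pos: [0.4936, -0.1721, 0.2009]
orientation: [2.131, 2.302, 0.002]
force: [0.9, 0.6, -1.5]
opening: 0.0417
gripper_force: 20.0
(array([0.4123, 0.0693, 0.0022]), 0.276)
[-4.33497660e-01 -6.53728568e-02  1.75183068e+00 -2.40561827e-05
  1.45019571e+00 -5.10472979e-01]
```

```bash
python3 -m inch '{"travel":[[0.015,0.003,0],[0.045,0.008,0],[0.08,0.014,0],[0.115,0.02,0],[0.15,0.026,0],[0.185,0.032,0],[0.22,0.038,0],[0.255,0.044,0],[0.29,0.049,0],[0.325,0.054,0]],"spin":[0,0.02,0.05,0.08,0.11,0.14,0.17,0.2,0.23,0.25]}'
python3 -m inch '{"travel":[[0.03,0,0],[0.055,0,0],[0.075,0,0],[0.085,-0.002,0],[0.087,-0.002,0],[0.087,-0.002,0],[0.087,-0.002,0],[0.087,-0.002,0]],"spin":[0.01,0.026,0.026,0.026,0.026,0.026,0.026,0.026]}'
python3 -c "
from h import *
print(go(PK['yellow']+[.001,0],DP,.077)); print(robot.read_state()['tool_pos'])"
```

```text
t: 14.12
tool_pos: [0.5198, 0.1583, 0.1954]
orientation: [-2.406, -2.018, 0.005]
force: [1.3, 0.1, -1.5]
opening: 0.0418
gripper_force: 20.0
t: 14.78
tool_pos: [0.534, 0.2415, 0.1974]
orientation: [2.432, 1.988, -0.001]
force: [-0.9, -0.4, -1.7]
opening: 0.0417
gripper_force: 20.0
(array([ 0.0024, -0.0025,  0.1204]), -0.001)
[0.53402809 0.2415319  0.19735375]
```

```bash
python3 -m inch '{"travel":[[0.002,-0.002,0.005],[0.002,-0.002,0.025],[0.002,-0.002,0.05],[0.002,-0.002,0.075],[0.002,-0.002,0.095],[0.002,-0.002,0.108],[0.002,-0.002,0.115],[0.002,-0.002,0.12],[0.002,-0.002,0.12],[0.002,-0.002,0.12]],"spin":[0,0,0,0,0,0,0,0,0,0]}'
python3 -m inch '{"travel":[[0,0,0.001],[0,0,0.002],[0,0,0.003],[0,0,0.004],[0,0,0.004],[0,0,0.004]],"spin":[0,0,0,0,0,0]}'
python3 -c "
from h import *
print(go(PK['yellow']+[.001,0],DP,.071)); print(robot.read_state()['force'])"
```

```text
t: 15.62
tool_pos: [0.5332, 0.2454, 0.0787]
orientation: [2.431, 1.989, 0.002]
force: [-0.6, 1.3, -2.1]
opening: 0.0416
gripper_force: 20.0
t: 16.12
tool_pos: [0.5325, 0.2452, 0.0736]
orientation: [-2.431, -1.99, 0.0]
force: [0.1, -0.5, -1.5]
opening: 0.0418
gripper_force: 20.0
(array([-0.0009, -0.0002,  0.0026]), 0.0)
[ 0.08188926 -0.47568864 -1.52615292]
```

```bash
python3 -m inch '{"travel":[[0,0,0.001],[0,0,0.0015],[0,0,0.0015],[0,0,0.0015]],"spin":[0,0,0,0]}'
python3 -m inch '{"travel":[[0,0,0.0005],[0,0,0.001],[0,0,0.001],[0,0,0.001]],"spin":[0,0,0,0]}'
```

```text
t: 16.45
tool_pos: [0.5325, 0.2452, 0.0721]
orientation: [-2.431, -1.99, 0.0]
force: [0.0, -0.5, -0.5]
opening: 0.0416
gripper_force: 20.0
t: 16.78
tool_pos: [0.5325, 0.2452, 0.0711]
orientation: [-2.431, -1.99, 0.0]
force: [-0.3, -0.9, -1.8]
opening: 0.0417
gripper_force: 20.0
```

```bash
python3 -m inch '{"travel":[[0,0,0.0005],[0,0,0.001],[0,0,0.001],[0,0,0.001]],"spin":[0,0,0,0]}'
```

```text
t: 17.12
tool_pos: [0.5327, 0.2453, 0.0706]
orientation: [2.431, 1.99, 0.001]
force: [-1.4, -0.3, 3.0]
opening: 0.0422
gripper_force: 20.0
```

Contact. Release and lift.

```bash
python3 -m inch '{"travel":[[0,0,0],[0,0,0],[0,0,0],[0,0,0],[0,0,0],[0,0,0],[0,0,-0.01],[0,0,-0.035],[0,0,-0.07],[0,0,-0.105]],"spin":[0,0,0,0,0,0,0,0,0,0]}' 0
python3 -c "
from h import *
print(go([.4952,-.2368],DJ,.198)); print(robot.read_state()['tool_pos'])"
```

```text
t: 17.95
tool_pos: [0.5316, 0.2448, 0.1759]
orientation: [-2.431, -1.989, 0.004]
force: [0.5, 0.7, 0.5]
opening: 0.0928
gripper_force: 0.0
(array([-0.4793,  0.0595, -0.0216]), -0.276)
[0.53155086 0.24482833 0.17591154]
```

```bash
python3 -m inch '{"travel":[[-0.015,0,-0.015],[-0.05,0.006,-0.02],[-0.09,0.012,-0.02],[-0.13,0.017,-0.02],[-0.17,0.022,-0.02],[-0.21,0.027,-0.02],[-0.25,0.032,-0.02],[-0.29,0.037,-0.02],[-0.33,0.042,-0.02],[-0.37,0.047,-0.02]],"spin":[0,-0.03,-0.06,-0.1,-0.14,-0.18,-0.22,-0.26,-0.276,-0.276]}'
python3 -m inch '{"travel":[[-0.03,-0.006,0],[-0.06,-0.012,0],[-0.085,-0.016,0],[-0.1,-0.018,0],[-0.108,-0.018,0],[-0.108,-0.018,0],[-0.108,-0.018,0],[-0.108,-0.018,0]],"spin":[0,0,0,0,0,0,0,0]}'
python3 - <<'E'
from h import *
p,d=optics.read_camera("wrist");W=world("wrist",p,d); m=(W[...,2]>.098)&(W[...,2]<.112)&(W[...,1]<0)&(W[...,0]>.44)&(W[...,0]<.56)&(d>0)
n,l,st,c=cv2.connectedComponentsWithStats(m.astype(np.uint8))
for k in range(1,n):
    if st[k,4]>200: print(st[k], *circ(W[l==k]))
print(go([.4952,-.2368],DJ,.078),robot.read_state()['tool_pos'])
E
```

```text
t: 18.78
tool_pos: [0.5051, -0.1288, 0.1963]
orientation: [2.132, 2.306, 0.001]
force: [1.6, 0.2, -0.2]
opening: 0.093
gripper_force: 0.0
t: 19.45
tool_pos: [0.496, -0.2348, 0.1953]
orientation: [-2.133, -2.306, -0.001]
force: [0.3, -0.2, -0.1]
opening: 0.0933
gripper_force: 0.0
[ 231  176   48   46 1680] [ 0.49493945 -0.23804524] 20.869274139404297
[ 235  245   44   40 1365] [ 0.50133804 -0.30434863] 21.207061767578125
(array([-0.0021, -0.001 ,  0.1173]), 0.001) [ 0.49606113 -0.23467069  0.19526496]
```

```bash
python3 -m inch '{"travel":[[-0.003,-0.001,0.005],[-0.003,-0.001,0.02],[-0.003,-0.001,0.04],[-0.003,-0.001,0.06],[-0.003,-0.001,0.08],[-0.003,-0.001,0.1],[-0.003,-0.001,0.112],[-0.003,-0.001,0.117],[-0.003,-0.001,0.117],[-0.003,-0.001,0.117]],"spin":[0,0,0,0,0,0,0,0,0,0]}'
python3 -m inch '{"travel":[[0,0,0],[0,0,0],[0,0,0],[0,0,0],[0,0,0],[0,0,0],[0,0,0],[0,0,0],[0,0,0],[0,0,0]],"spin":[0,0,0,0,0,0,0,0,0,0]}' 0.7 20
python3 -m inch '{"travel":[[0,0,0],[0,0,-0.01],[0,0,-0.03],[0,0,-0.06],[0,0,-0.09],[0,0,-0.11],[0,0,-0.12],[0,0,-0.12]],"spin":[0,0,0,0,0,0,0,0]}'
python3 -c "
from h import *
print(go(PK['red'],DP,.198)); print(robot.read_state()['tool_pos'])"
```

```text
t: 20.33
tool_pos: [0.4954, -0.239, 0.0788]
orientation: [2.134, 2.305, 0.0]
force: [0.5, -0.1, -0.3]
opening: 0.093
gripper_force: 0.0
t: 21.17
tool_pos: [0.4951, -0.2389, 0.0781]
orientation: [2.134, 2.305, 0.0]
force: [0.5, -0.0, -0.6]
opening: 0.0416
gripper_force: 20.0
t: 21.83
tool_pos: [0.4964, -0.2398, 0.2016]
orientation: [2.131, 2.302, 0.002]
force: [0.5, -1.1, -1.5]
opening: 0.0419
gripper_force: 20.0
(array([0.4165, 0.0537, 0.0025]), 0.276)
[ 0.49642649 -0.23976498  0.20155169]
```

```bash
python3 -m inch '{"travel":[[0.015,0.002,0],[0.045,0.006,0],[0.08,0.01,0],[0.115,0.015,0],[0.15,0.02,0],[0.185,0.025,0],[0.22,0.03,0],[0.255,0.034,0],[0.29,0.038,0],[0.325,0.042,0]],"spin":[0,0.02,0.05,0.08,0.11,0.14,0.17,0.2,0.23,0.25]}'
python3 -m inch '{"travel":[[0.03,-0.002,0],[0.055,-0.004,0],[0.075,-0.006,0],[0.087,-0.008,0],[0.09,-0.008,0],[0.09,-0.008,0],[0.09,-0.008,0],[0.09,-0.008,0]],"spin":[0.01,0.026,0.026,0.026,0.026,0.026,0.026,0.026]}'
python3 -c "
from h import *
print(go(PK['red']+[.001,0],DP,.077)); print(robot.read_state()['tool_pos'])"
```

```text
t: 22.67
tool_pos: [0.5099, 0.0906, 0.1956]
orientation: [-2.405, -2.018, 0.005]
force: [0.9, -0.1, -1.8]
opening: 0.0416
gripper_force: 20.0
t: 23.33
tool_pos: [0.5194, 0.1772, 0.1978]
orientation: [2.432, 1.988, -0.001]
force: [-0.1, 0.3, -1.8]
opening: 0.0419
gripper_force: 20.0
(array([ 0.0024, -0.0009,  0.1208]), -0.001)
[0.519414   0.17717628 0.19776504]
```

```bash
python3 -m inch '{"travel":[[0.002,-0.001,0.005],[0.002,-0.001,0.025],[0.002,-0.001,0.05],[0.002,-0.001,0.075],[0.002,-0.001,0.095],[0.002,-0.001,0.108],[0.002,-0.001,0.116],[0.002,-0.001,0.121],[0.002,-0.001,0.123],[0.002,-0.001,0.124]],"spin":[0,0,0,0,0,0,0,0,0,0]}'
python3 -m inch '{"travel":[[0,0,0.0005],[0,0,0.001],[0,0,0.001],[0,0,0.001]],"spin":[0,0,0,0]}'
python3 -m inch '{"travel":[[0,0,0.0005],[0,0,0.001],[0,0,0.001],[0,0,0.001]],"spin":[0,0,0,0]}'
```

```text
t: 24.17
tool_pos: [0.5196, 0.1806, 0.0749]
orientation: [2.431, 1.989, 0.002]
force: [0.2, 0.3, -2.0]
opening: 0.042
gripper_force: 20.0
t: 24.5
tool_pos: [0.5193, 0.1806, 0.0737]
orientation: [2.431, 1.99, 0.001]
force: [-0.5, 0.7, -1.7]
opening: 0.0416
gripper_force: 20.0
t: 24.83
tool_pos: [0.5189, 0.1805, 0.0721]
orientation: [-2.431, -1.99, 0.0]
force: [-0.7, 0.4, -1.9]
opening: 0.0415
gripper_force: 20.0
```

```bash
python3 -m inch '{"travel":[[0,0,0.0005],[0,0,0.001],[0,0,0.001],[0,0,0.001]],"spin":[0,0,0,0]}'
python3 -m inch '{"travel":[[0,0,0.0005],[0,0,0.0007],[0,0,0.0007],[0,0,0.0007]],"spin":[0,0,0,0]}'
```

```text
t: 25.17
tool_pos: [0.5189, 0.1805, 0.0711]
orientation: [-2.431, -1.99, 0.0]
force: [0.2, 0.7, -1.6]
opening: 0.0416
gripper_force: 20.0
t: 25.5
tool_pos: [0.519, 0.1806, 0.071]
orientation: [-2.431, -1.99, -0.0]
force: [-2.2, -1.0, 5.4]
opening: 0.0419
gripper_force: 20.0
```

```bash
python3 -m inch '{"travel":[[0,0,0],[0,0,0],[0,0,0],[0,0,0],[0,0,0],[0,0,0],[0,0,-0.01],[0,0,-0.035],[0,0,-0.07],[0,0,-0.105]],"spin":[0,0,0,0,0,0,0,0,0,0]}' 0
python3 -c "
from h import *
print(go([.5013,-.3035],DJ,.198)); print(robot.read_state()['tool_pos'])"
```

```text
t: 26.33
tool_pos: [0.5179, 0.1803, 0.1763]
orientation: [-2.43, -1.989, 0.003]
force: [0.7, 0.9, -0.3]
opening: 0.0928
gripper_force: 0.0
(array([-0.4775,  0.0793, -0.0214]), -0.276)
[0.5179354  0.18027852 0.17630235]
```

```bash
python3 -m inch '{"travel":[[-0.015,0,-0.015],[-0.05,0.008,-0.02],[-0.09,0.015,-0.02],[-0.13,0.022,-0.02],[-0.17,0.029,-0.02],[-0.21,0.036,-0.02],[-0.25,0.042,-0.02],[-0.29,0.048,-0.02],[-0.33,0.055,-0.02],[-0.37,0.062,-0.02]],"spin":[0,-0.03,-0.06,-0.1,-0.14,-0.18,-0.22,-0.26,-0.276,-0.276]}'
python3 -m inch '{"travel":[[-0.03,-0.005,0],[-0.06,-0.01,0],[-0.085,-0.014,0],[-0.1,-0.015,0],[-0.108,-0.015,0],[-0.108,-0.015,0],[-0.108,-0.015,0],[-0.108,-0.015,0]],"spin":[0,0,0,0,0,0,0,0]}'
python3 - <<'E'
from h import *
p,d=optics.read_camera("wrist");W=world("wrist",p,d); m=(W[...,2]>.098)&(W[...,2]<.112)&(W[...,1]<0)&(W[...,0]>.44)&(W[...,0]<.56)&(d>0)
n,l,st,c=cv2.connectedComponentsWithStats(m.astype(np.uint8))
for k in range(1,n):
    if st[k,4]>200: print(st[k], *circ(W[l==k]))
print(go([.5013,-.3035],DJ,.078),robot.read_state()['tool_pos'])
E
```

```text
t: 27.17
tool_pos: [0.5062, -0.1965, 0.1966]
orientation: [2.132, 2.306, 0.001]
force: [0.4, -0.3, -0.4]
opening: 0.093
gripper_force: 0.0
t: 27.83
tool_pos: [0.5003, -0.3019, 0.1955]
orientation: [-2.133, -2.306, -0.001]
force: [-0.5, 0.4, 0.1]
opening: 0.0926
gripper_force: 0.0
[ 234  176   47   46 1684] [ 0.50189746 -0.30484818] 21.02031898498535
(array([-0.0018,  0.0008,  0.1175]), 0.002) [ 0.50033441 -0.30178777  0.19547717]
```

```bash
python3 -m inch '{"travel":[[-0.002,0.001,0.005],[-0.002,0.001,0.02],[-0.002,0.001,0.04],[-0.002,0.001,0.06],[-0.002,0.001,0.08],[-0.002,0.001,0.1],[-0.002,0.001,0.112],[-0.002,0.001,0.117],[-0.002,0.001,0.117],[-0.002,0.001,0.117]],"spin":[0,0,0,0,0,0,0,0,0,0]}'
python3 -m inch '{"travel":[[0,0,0],[0,0,0],[0,0,0],[0,0,0],[0,0,0],[0,0,0],[0,0,0],[0,0,0],[0,0,0],[0,0,0]],"spin":[0,0,0,0,0,0,0,0,0,0]}' 0.7 20
python3 -m inch '{"travel":[[0,0,0],[0,0,-0.01],[0,0,-0.03],[0,0,-0.06],[0,0,-0.09],[0,0,-0.11],[0,0,-0.12],[0,0,-0.12]],"spin":[0,0,0,0,0,0,0,0]}'
python3 -c "
from h import *
print(go(PK['blue'],DP,.198)); print(robot.read_state()['tool_pos'])"
```

```text
t: 28.72
tool_pos: [0.5015, -0.3052, 0.0791]
orientation: [2.133, 2.305, 0.0]
force: [0.4, -0.5, 0.3]
opening: 0.093
gripper_force: 0.0
t: 29.55
tool_pos: [0.5011, -0.3052, 0.0784]
orientation: [2.134, 2.305, 0.0]
force: [0.8, -0.4, -1.1]
opening: 0.0417
gripper_force: 20.0
t: 30.22
tool_pos: [0.5024, -0.3062, 0.202]
orientation: [2.131, 2.301, 0.001]
force: [0.3, -0.3, -2.2]
opening: 0.0417
gripper_force: 20.0
(array([0.4197, 0.0349, 0.0027]), 0.276)
[ 0.50236431 -0.30615469  0.20198489]
```

```bash
python3 -m inch '{"travel":[[0.015,0.001,0],[0.045,0.004,0],[0.08,0.007,0],[0.115,0.01,0],[0.15,0.013,0],[0.185,0.016,0],[0.22,0.019,0],[0.255,0.022,0],[0.29,0.025,0],[0.325,0.028,0]],"spin":[0,0.02,0.05,0.08,0.11,0.14,0.17,0.2,0.23,0.25]}'
python3 -m inch '{"travel":[[0.03,-0.004,0],[0.055,-0.008,0],[0.075,-0.012,0],[0.09,-0.014,0],[0.093,-0.014,0],[0.093,-0.014,0],[0.093,-0.014,0],[0.093,-0.014,0]],"spin":[0.01,0.026,0.026,0.026,0.026,0.026,0.026,0.026]}'
python3 -c "
from h import *
print(go(PK['blue']+[.001,0],DP,.077)); print(robot.read_state()['tool_pos'])"
```

```text
t: 31.05
tool_pos: [0.5019, 0.0233, 0.1959]
orientation: [-2.404, -2.018, 0.004]
force: [0.4, -0.2, -2.4]
opening: 0.0421
gripper_force: 20.0
t: 31.72
tool_pos: [0.5057, 0.1142, 0.1975]
orientation: [-2.431, -1.989, 0.002]
force: [-0.1, -0.8, -1.0]
opening: 0.0417
gripper_force: 20.0
(array([0.0009, 0.0002, 0.1205]), -0.0)
[0.50569827 0.11423804 0.19754794]
```

```bash
python3 -m inch '{"travel":[[0,0,0.005],[0,0,0.025],[0,0,0.05],[0,0,0.075],[0,0,0.095],[0,0,0.108],[0,0,0.116],[0,0,0.121],[0,0,0.124],[0,0,0.125]],"spin":[0,0,0,0,0,0,0,0,0,0]}'
python3 -m inch '{"travel":[[0,0,0.0005],[0,0,0.001],[0,0,0.001],[0,0,0.001]],"spin":[0,0,0,0]}'
python3 -m inch '{"travel":[[0,0,0.0005],[0,0,0.001],[0,0,0.001],[0,0,0.001]],"spin":[0,0,0,0]}'
```

```text
t: 32.55
tool_pos: [0.5066, 0.1148, 0.0737]
orientation: [2.431, 1.989, 0.001]
force: [0.9, 0.3, -1.3]
opening: 0.0419
gripper_force: 20.0
t: 32.88
tool_pos: [0.5066, 0.1151, 0.073]
orientation: [2.431, 1.989, 0.001]
force: [-0.3, 0.7, -1.6]
opening: 0.0416
gripper_force: 20.0
t: 33.22
tool_pos: [0.5062, 0.1151, 0.0714]
orientation: [-2.431, -1.99, 0.0]
force: [-0.8, 0.1, -1.3]
opening: 0.0415
gripper_force: 20.0
```

```bash
python3 -m inch '{"travel":[[0,0,0.0004],[0,0,0.0007],[0,0,0.0007],[0,0,0.0007]],"spin":[0,0,0,0]}'
```

```text
t: 33.55
tool_pos: [0.5064, 0.1151, 0.0713]
orientation: [2.431, 1.99, 0.0]
force: [-2.0, 0.4, 5.9]
opening: 0.0415
gripper_force: 20.0
```

Contact. Release, lift, move clear and look.

```bash
python3 -m inch '{"travel":[[0,0,0],[0,0,0],[0,0,0],[0,0,0],[0,0,0],[0,0,0],[0,0,-0.01],[0,0,-0.035],[0,0,-0.07],[0,0,-0.105]],"spin":[0,0,0,0,0,0,0,0,0,0]}' 0
python3 -m inch '{"travel":[[-0.01,0,-0.01],[-0.04,0,-0.03],[-0.08,0,-0.04],[-0.12,0,-0.04],[-0.16,0,-0.04],[-0.19,0,-0.04],[-0.2,0,-0.04],[-0.2,0,-0.04],[-0.2,0,-0.04]],"spin":[0,0,0,0,0,0,0,0,0]}'
python3 - <<'E'
from h import *
p,d=optics.read_camera("top"); cv2.imwrite("pics/tf.png",cv2.resize(p[120:270,60:460,::-1],None,fx=2,fy=2))
W=world("top",p,d); m=(W[...,2]>.088)&(W[...,2]<.108)&(W[...,1]>.06)&(W[...,0]>.44)&(W[...,0]<.6)&(d>0)
n,l,st,c=cv2.connectedComponentsWithStats(m.astype(np.uint8))
for k in range(1,n):
    if st[k,4]>100: print(st[k], *circ(W[l==k]),W[l==k][:,2].mean())
print(PK)
p,d=optics.read_camera("scene"); cv2.imwrite("pics/sf.png",cv2.resize(p[100:260,200:460,::-1],None,fx=2.5,fy=2.5))
E
```

```text
t: 34.38
tool_pos: [0.5052, 0.1149, 0.1767]
orientation: [-2.43, -1.989, 0.003]
force: [1.6, -0.2, 0.4]
opening: 0.0923
gripper_force: 0.0
t: 35.13
tool_pos: [0.4668, -0.081, 0.2161]
orientation: [2.433, 1.988, 0.001]
force: [-0.1, -0.3, 0.1]
opening: 0.0928
gripper_force: 0.0
[117 181  19  19 273] [0.5460495  0.30976331] 21.001710891723633 0.09831109415882672
[145 187  19  19 284] [0.53251331 0.24731271] 21.204730987548828 0.09854185336783731
[173 193  20  19 286] [0.51872296 0.18268143] 20.95012664794922 0.09842884790105004
[203 199  19  19 286] [0.5059386 0.116685 ] 20.722108840942383 0.09847888501405344
{'green': array([0.544102, 0.30902 ]), 'yellow': array([0.531034, 0.24434 ]), 'red': array([0.517966, 0.17966 ]), 'blue': array([0.504898, 0.11498 ])}
```

View pics/tf.png

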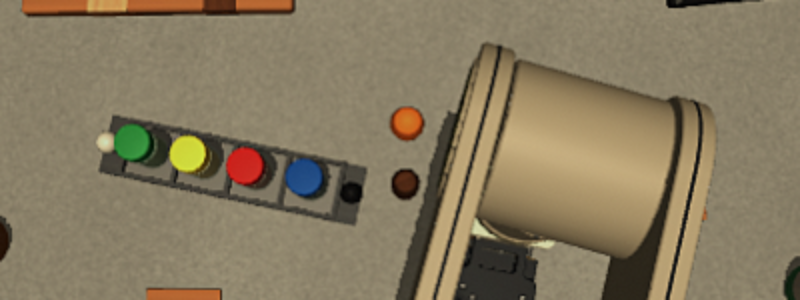

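View pics/sf.png

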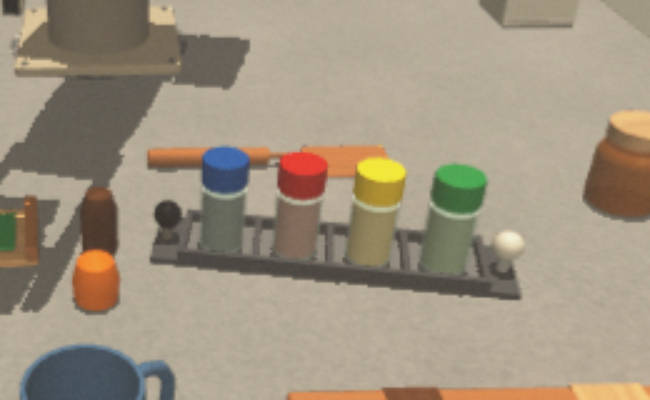

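Both pictures show all four jars upright in their pockets. In the top crop, green (133,143) is beside the white knob (106,142), then yellow, red, and blue (304,177) beside the black knob (351,193). Cap tops are at z 0.098, as they should be, and the shakers haven't moved.

```bash
python3 -c "
from plant import close_job
print(close_job())"
```

```text
the job is handed in; nothing more can be done
None
```

All four jars stand upright in the rack, ordered green, yellow, red, blue from the white knob to the black knob; the gripper has let go and moved clear, and the job was handed in at about 35 s (no verdict was returned).

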